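# Brass spacer from the tilt-out bin

### The job

Tilt the wider of the two tilt-out bins fully forward, take out the knurled brass spacer lying inside it, and put the spacer in the flat aluminium tray. Leave the bin tilted out.

Things in the scene. Friction and masses are not known exactly. Their poses are not given: they have to be found in the camera images.
- wide_bin (a joint): Tilt of the wider sheet-steel bin (panel 148 mm wide; its neighbour's is 88). 0 = shut, grows as it tilts forward out of its grey case about a level pivot at the front panel's bottom edge, to a stop at 1.05 rad. The panel leans 25 deg back from vertical when shut, 35 deg forward at the stop. The stiff pivot stays where left; 3 to 6 N on the lip moves it. Inside: 140 mm wide, 65 deep.
- wide_lip (a point): Middle top edge of the wide bin's 4 mm front panel, inner face. Axes tilt with the bin: z up the panel, x into the bin, y along lip and pivot. Pivot line: 120 mm down z, 45 mm above the bench. Shut, the case roof starts 34 mm behind the lip, its top 27 mm below it: closed fingertips fit behind it to draw it forward and down in an arc. Floor square to panel at pivot; sides 45 mm high, back 30.
- spacer: Knurled brass cylinder, 28 mm diameter, 40 mm long, 0.16 kg, lying in the wide bin. Origin at its centre, y along its axis, level along the bin's width, near the middle. Once tilted, it rolls into the corner of floor and panel, centre 20 mm above the pivot line, 35 mm or more free beyond each end: grip the ends from above, fingertips at most 6 mm below its centre (V-shaped corner below).
- tray: Fixed open rectangular aluminium tray, 110 mm (x) by 150 mm (y) outside, 18 mm high, walls and floor 4 mm thick. Origin at the centre of its underside, z up.

How it is judged:
By the outcome, as a careful person would: the job done as asked, in the order asked, and still so for the second after the job is handed in, with the robot touching nothing.
It also fails if it takes over 51 s, if anything falls off the work surface, if the arm or the gripper's body presses on something with over 40 N, if the wrist force passes 120 N, or if a joint passes its speed limit or range.

### The arm

A 7-joint arm with a two-finger parallel gripper is mounted at the origin on the work surface. World frame = base frame: x ahead of the robot, y to its left, z up, the work surface at z = 0. Lengths are in m, angles in rad, forces in N, time in s.
With the tool pointing down it reaches from about 0.4 to 0.875 m from the base axis. Payload 4.4 kg.
Tool frame: the origin (TCP) lies on the centre line of the jaws, within the pads' length; the fingertips stand 17 mm ahead of it and the grasp point (between the pads) lies 2 mm behind it; z points along the fingers, y is the direction in which the jaws open and shut (so a half turn about z gives the same grasp; the last joint's range is limited). The gripper opens to 85 mm and grips with 20 to 120 N. Pads are 22 mm wide; open, the fingers measure 114 mm over their backs; the gripper's body (76 mm by 85 mm) begins 54 mm behind the grasp point. The pads swing forward as they close: fully open they stand 13 mm farther back than shut.
Start: joints at [-1.297, 0.628, 0.038, 1.517, -0.027, 0.996, -0.02], TCP at [0.217, 0.613, 0.248] pointing down, gripper open.
Joint ranges: [-3.06, 3.06], [-0.37, 2.12], [-1.25, 1.32], [0.18, 2.47], [-1.1, 4.24], [0.23, 1.98], [-2.94, 2.94]. Speed limits (rad/s): [2.57, 2.57, 3.14, 3.14, 3.14, 3.14, 3.14].

### API

Orientations are given as a rotation vector (axis times angle).
In Python, from plant import status, cams, ctrl gives the robot as it stands.
- The arm moves only by the shell command python3 -m inch 'ROWS' [FORCE]. ROWS is JSON, a list of rows, each a list of 7 numbers: the shift along the tool's x, y, z in m, then the turn, a rotation vector about the tool's x, y, z in rad, then the opening, from 0 (shut) to 1 (fully open). A call has 1 to 20 rows; each row is the pose to reach, as a shift and turn from the pose commanded when the call began, along the tool's axes at that moment; what a row does not reach only later rows make up. A row lasts 1/10 s, in which the tool goes at most 50 mm and 8.59 degrees, less where a joint would pass 70% of its speed; a pose out of reach is approached as far as the arm can. A call with a gripper value outside its range is refused whole. The fingers move at their own pace and stop on an object; FORCE is the grip in N (left out, the last holds). Time passes only in rows, so rows that repeat a pose let the fingers close. It gives the time, the measured TCP pose, the force and the opening at its end, in the units of the state.
- status.observe(): the state, without advancing time (a new reading comes with each control period).
- cams.get_image(name): name is "scene" or "top" or "wrist"; returns a dict with "color" (420x560x3 uint8, blue, green, red), "K" (3x3 intrinsics, pixels), "k1" (the pictures are not rectified: a ray, as slopes to the right and down, at radius r is drawn at 1 + k1 r^2 times it, then the intrinsics apply), "extrinsics" (4x4, takes a point from camera to world coordinates); the wrist camera has in their place "tool_from_camera" (4x4, takes a point from camera to tool coordinates, whose origin is the TCP and whose axes are the flange's). Camera axes: x right, y down, z forward; pixel columns grow to the right and rows downward; lengths in m; the calibration is good to about 2 mm. A picture is of the moment at which its call begins: read the wrist's pose just before it. There is no depth.
- ctrl.close_job(): hands the job in, once; it reports no verdict.
The state is a dict: "t": time; "joint_pos": joint angles; "joint_vel": joint speeds; "tau": joint torques, N m; "position": TCP position; "orientation": TCP orientation; "wrist_force": force on the tool from outside, world axes, zero at the start; "torque": the same for the moment, N m; "opening": finger opening in m.
Only numpy, scipy, OpenCV 4.12 (cv2) and the standard library are available. Lean on these libraries where they do the work, as an engineer would, in place of code of your own. Each camera call takes 0.05 s, during which the arm holds its last target.

## Working session

There is one attempt and no reset: what is moved stays moved. The work goes in short steps, Python scripts to look and compute and a shell command to move; the robot and the scene stay as the last step left them, time stands still between calls to the robot, and variables do not carry over. Pictures are saved under pics/ and viewed, and the job is handed in when it is done.

```bash
ls; mkdir -p pics; python3 - <<'E'
from plant import status,cams
import cv2
s=status.observe();print({k:(v if not hasattr(v,'round') else v) for k,v in s.items()})
for n in ["scene","top","wrist"]:
    d=cams.get_image(n);cv2.imwrite(f"pics/{n}0.png",d["color"])
    print(n,d["K"],d["k1"],d.get("extrinsics",d.get("tool_from_camera")))
E
```

```text
pics
{'t': 0.0, 'joint_pos': array([-1.29680446,  0.62933064,  0.03844395,  1.51836256, -0.02700334,
        0.99629688, -0.02000059]), 'joint_vel': array([ 0.00182516, -0.0009391 ,  0.00104509,  0.00153438,  0.00020956,
        0.00099234, -0.00086302]), 'tau': array([ 7.25827958e-04, -5.63412344e+01,  1.22605562e+00, -1.93445742e+01,
        1.09393799e-02,  1.03213865e-02,  1.30301444e-05]), 'position': array([0.21641532, 0.61229081, 0.24740087]), 'orientation': array([-5.31135595e-01, -3.09606726e+00,  2.91509902e-03]), 'wrist_force': array([0.17420754, 0.71329476, 0.02284889]), 'torque': array([-0.00928401, -0.03995746,  0.03800788]), 'opening': 0.0856037357158874}
scene [[428.56211542   0.         275.05108224]
 [  0.         428.56211542 208.92959544]
 [  0.           0.           1.        ]] 0.028995785018005062 [[-0.8739593   0.41408437 -0.2544195   0.8266109 ]
 [ 0.48596315  0.73821282 -0.46784789  0.46057817]
 [-0.00591277 -0.53251852 -0.8463977   1.01051942]
 [ 0.          0.          0.          1.        ]]
top [[455.55687346   0.         277.82540877]
 [  0.         455.55687346 215.9828906 ]
 [  0.           0.           1.        ]] -0.14100289214910633 [[-0.02096839 -0.99229456  0.12211402  0.40572285]
 [-0.9995103   0.01796819 -0.02561861  0.01092121]
 [ 0.02322704 -0.1225914  -0.99218539  1.234497  ]
 [ 0.          0.          0.          1.        ]]
wrist [[327.26021716   0.         272.73403607]
 [  0.         327.26021716 209.4318101 ]
 [  0.           0.           1.        ]] -0.04644778634517442 [[ 2.03664362e-04 -9.64710978e-01 -2.63311008e-01  6.55604683e-02]
 [ 9.99999766e-01  2.44470938e-05  6.83905833e-04  4.24800761e-04]
 [-6.53334276e-04 -2.63311086e-01  9.64710757e-01 -1.25574905e-01]
 [ 0.00000000e+00  0.00000000e+00  0.00000000e+00  1.00000000e+00]]
```

View pics/scene0.png

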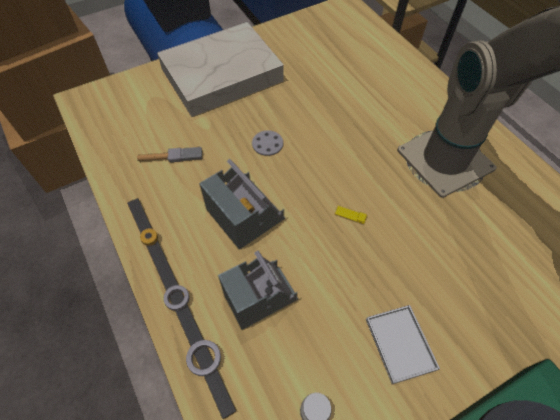

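View pics/top0.png

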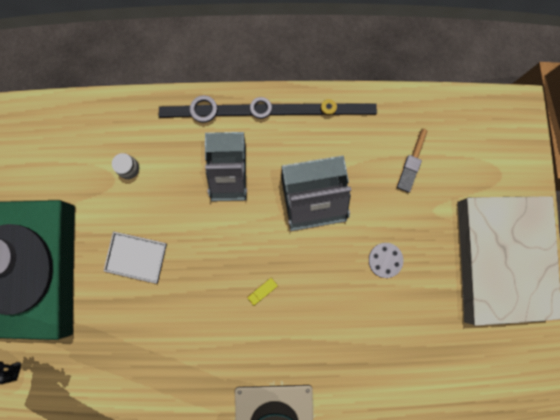

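View pics/wrist0.png

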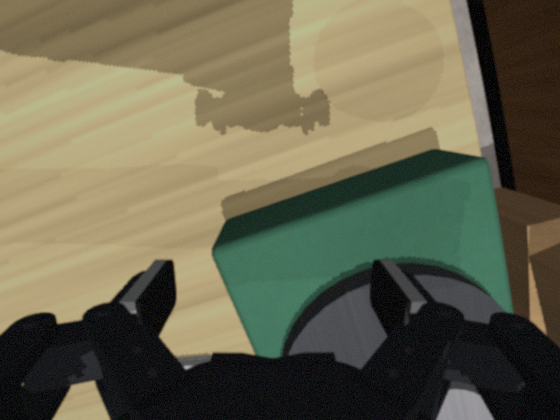

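```bash
python3 - <<'E'
import cv2
a=cv2.imread("pics/top0.png");b=cv2.imread("pics/scene0.png")
cv2.imwrite("pics/topz.png",cv2.resize(a[140:240,270:370],None,fx=6,fy=6,interpolation=cv2.INTER_CUBIC))
cv2.imwrite("pics/scz.png",cv2.resize(b[150:255,190:295],None,fx=5.7,fy=5.7,interpolation=cv2.INTER_CUBIC))
E
```

```text
(no output)
```

View pics/topz.png

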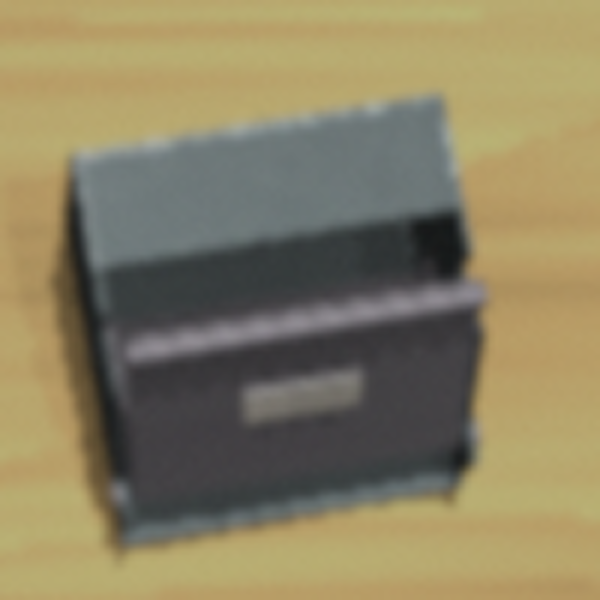

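View pics/scz.png

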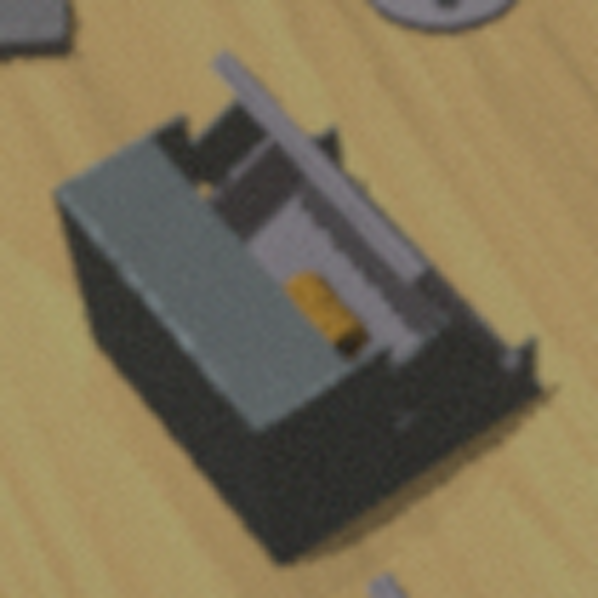

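```bash
cat > h.py <<'E'
import numpy as np,cv2
from plant import status,cams
from scipy.spatial.transform import Rotation as R
def ray(d,p,T=None):
    T=d["extrinsics"] if T is None else T
    q=cv2.undistortPoints(np.array(p,float).reshape(-1,1,2),d["K"],np.array([d["k1"],0,0,0.])).reshape(-1,2)
    v=np.c_[q,np.ones(len(q))]@T[:3,:3].T
    return T[:3,3],v
def onz(d,p,z,T=None):
    o,v=ray(d,p,T);return o+v*((z-o[2])/v[:,2])[:,None]
def tri(r1,r2):
    out=[]
    for a,b in zip(r1[1],r2[1]):
        s=np.linalg.lstsq(np.c_[a,-b],r2[0]-r1[0],rcond=None)[0]
        p,q=r1[0]+a*s[0],r2[0]+b*s[1];out.append(((p+q)/2,np.linalg.norm(p-q)))
    return out
def wT():
    s=status.observe();T=np.eye(4);T[:3,:3]=R.from_rotvec(s["orientation"]).as_matrix();T[:3,3]=s["position"];return T
E
python3 - <<'E'
from h import *
np.set_printoptions(precision=4,suppress=True)
t=cams.get_image("top");s=cams.get_image("scene")
L=[(291.3,198.),(351.2,188.7)]; S=[(228.9,160.9),(263.3,198.2)]
# scene: order right end (-y) first -> swap
P=onz(t,L,.154);Q=onz(s,S[::-1],.154)
print(P,np.linalg.norm(P[0]-P[1]));print(Q,np.linalg.norm(Q[0]-Q[1]))
print(tri(ray(t,L),ray(s,S[::-1])))
for n,d in(("top",t),("scene",s)):
    c=d["color"];hsv=cv2.cvtColor(c,cv2.COLOR_BGR2HSV)
    m=((hsv[...,1]<40)&(hsv[...,2]>120)).astype(np.uint8)
    cs,_=cv2.findContours(m,0,2)
    for k in cs:
        if 300<cv2.contourArea(k)<6000:
            r=cv2.minAreaRect(k);b=cv2.boxPoints(r);W=onz(d,b,.018)
            print(n,r,W[:,:2].tolist(),np.linalg.norm(W-np.roll(W,1,0),axis=1),W.mean(0))
print(tri(ray(t,[(136,258)]),ray(s,[(402,343)])))
E
```

```text
[[ 0.5817 -0.0503  0.154 ]
 [ 0.6022 -0.1965  0.154 ]] 0.14767223376634306
[[ 0.579  -0.0532  0.154 ]
 [ 0.6014 -0.1962  0.154 ]] 0.14472269861445802
[(array([ 0.5807, -0.0499,  0.1597]), np.float64(0.00020688441801409763)), (array([ 0.6018, -0.1962,  0.1545]), np.float64(0.0008397803524041314))]
top ((385.50006103515625, 260.0000305175781), (33.23401641845703, 33.23401641845703), 45.0) [[0.43217318252829295, -0.24424226585093908], [0.49406139279407063, -0.31155467930285974], [0.4286741420520214, -0.3739514696284851], [0.36743223837663846, -0.3060308811190064]] [0.0895 0.0914 0.0904 0.0915] [ 0.4306 -0.3089  0.018 ]
top ((134.5279998779297, 256.9667053222656), (54.064735412597656, 41.073638916015625), 13.495734214782715) [[0.41578331137144675, 0.4519960897910448], [0.5233853136887742, 0.4269900622250726], [0.487104595867817, 0.2819289696211647], [0.3809332449729205, 0.30759047341849943]] [0.1486 0.1105 0.1495 0.1092] [0.4518 0.3671 0.018 ]
top ((314.022216796875, 169.0809783935547), (18.415327072143555, 62.4483528137207), 80.3802719116211) [[0.6950818733124766, -0.034014211351917525]
[... 2031 characters left out ...]
.287   0.018 ]
scene ((267.0, 142.0), (22.0, 30.0), 90.0) [[0.4521988613216166, -0.37128920032789625], [0.3714891873766325, -0.32586503899346886], [0.4145517175182193, -0.24995046705934754], [0.49248224295000737, -0.2937654042230462]] [0.0874 0.0926 0.0873 0.0894] [ 0.4327 -0.3102  0.018 ]
scene ((219.82546997070312, 58.53755187988281), (56.100791931152344, 112.4840316772461), 69.32556915283203) [[0.5731101817432167, -0.8640620033381547], [0.13957495410049892, -0.8852468615194531], [0.22061901574754306, -0.5894332398392759], [0.6106418212007292, -0.5898214644032973]] [0.2768 0.4341 0.3067 0.39  ] [ 0.386  -0.7321  0.018 ]
[(array([0.4485, 0.366 , 0.008 ]), np.float64(0.0019326100974759513))]
```

```bash
cat >> h.py <<'E'
N=np.array([.9903,.139,0]);LIP=np.array([.5935,-.123,.154]);PIV=LIP-np.array([.0507*N[0],.0507*N[1],.1088])
def go(pos,yaw=98.0):
    T=wT();y=np.radians(yaw);Y=np.array([np.cos(y),np.sin(y),0]);Z=np.array([0,0,-1.]);X=np.cross(Y,Z)
    G=np.c_[X,Y,Z];print("pos",T[:3,3].round(4),"shift",(T[:3,:3].T@(np.array(pos)-T[:3,3])).round(4),"turn",R.from_matrix(T[:3,:3].T@G).as_rotvec().round(4))
E
python3 -c "
from h import *
go([.611,-.1205,.23]);print(PIV)"
```

```text
pos [0.2165 0.6126 0.2479] shift [-0.6162 -0.5597  0.0183] turn [-8.000e-04 -2.000e-04 -4.794e-01]
[ 0.54329179 -0.1300473   0.0452    ]
```

```bash
python3 -m inch '[[-0.033,-0.03,0,0,0,-0.03,0],[-0.066,-0.06,0,0,0,-0.06,0],[-0.099,-0.09,0,0,0,-0.09,0],[-0.132,-0.12,0,0,0,-0.12,0],[-0.165,-0.15,0,0,0,-0.15,0],[-0.198,-0.18,0,0,0,-0.18,0],[-0.231,-0.21,0,0,0,-0.21,0],[-0.264,-0.24,0,0,0,-0.24,0],[-0.297,-0.27,0,0,0,-0.27,0],[-0.33,-0.3,0,0,0,-0.3,0],[-0.363,-0.33,0,0,0,-0.33,0],[-0.396,-0.36,0,0,0,-0.36,0],[-0.429,-0.39,0,0,0,-0.39,0],[-0.462,-0.42,0,0,0,-0.42,0],[-0.495,-0.45,0,0,0,-0.45,0],[-0.528,-0.48,0,0,0,-0.479,0],[-0.561,-0.51,0.01,0,0,-0.479,0],[-0.594,-0.54,0.018,0,0,-0.479,0],[-0.616,-0.56,0.018,0,0,-0.479,0],[-0.616,-0.56,0.018,0,0,-0.479,0]]' 40; python3 - <<'E'
from h import *
print(status.observe()["joint_pos"].round(2))
go([.611,-.1205,.19])
E
```

```text
t: 2.25
position: [0.6116, -0.1268, 0.2295]
orientation: [-0.207, 3.134, -0.006]
wrist_force: [-0.4, 0.0, 0.7]
opening: 0.0002
[ 0.17  0.61 -0.02  1.61  0.02  0.92  1.84]
pos [ 0.6116 -0.1268  0.2295] shift [-0.0002  0.0065  0.0395] turn [-0.0037  0.0001 -0.0078]
```

```bash
python3 -m inch '[[0,0.003,0.01,0,0,-0.005,0],[0,0.003,0.02,0,0,-0.005,0],[0,0.003,0.02,0,0,-0.005,0]]'; python3 - <<'E'
from h import *
T=wT();d=cams.get_image("wrist");cv2.imwrite("pics/w1.png",d["color"])
t=cams.get_image("scene")["color"];cv2.imwrite("pics/s1.png",cv2.resize(t[100:280,140:380],None,fx=3.3,fy=3.3))
go([.611,-.1205,.155])
E
```

```text
t: 2.55
position: [0.6087, -0.1152, 0.2083]
orientation: [0.23, -3.129, -0.003]
wrist_force: [-0.5, -0.3, 0.4]
opening: 0.0002
pos [ 0.6099 -0.1161  0.2099] shift [-0.0005 -0.0045  0.0549] turn [ 0.0007 -0.0011  0.0065]
```

View pics/w1.png

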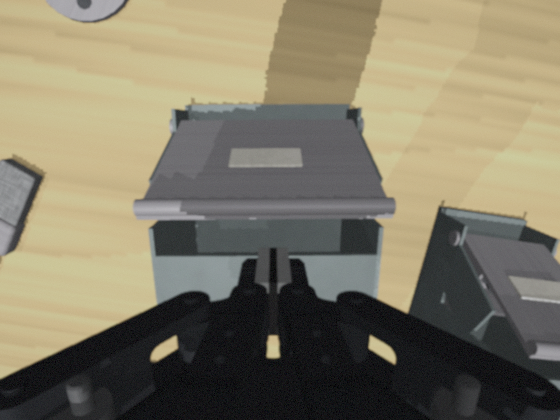

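View pics/s1.png

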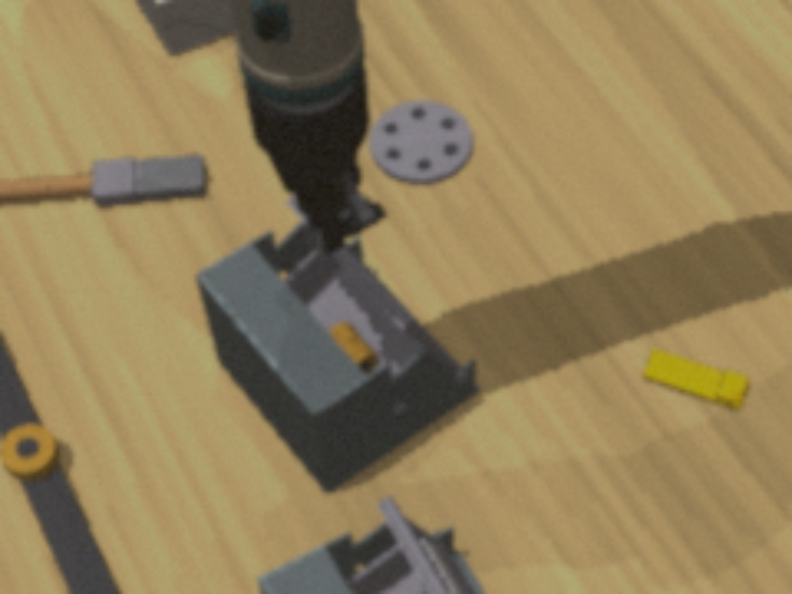

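```bash
python3 - <<'E'
from h import *
T=wT();d=cams.get_image("wrist");W=T@d["tool_from_camera"]
P=onz(d,[(135,209),(394,207),(265,217),(265,199),(273,250)],.154,W);print(P.round(4),np.linalg.norm(P[0]-P[1]))
for p in P: print(((p-LIP)@N).round(4))
print(T[:3,3],((T[:3,3]-LIP)@N).round(4))
E
```

```text
[[ 0.6054 -0.1973  0.154 ]
 [ 0.5824 -0.0493  0.154 ]
 [ 0.5992 -0.1222  0.154 ]
 [ 0.5886 -0.1237  0.154 ]
 [ 0.6188 -0.1146  0.154 ]] 0.14982172122430176
0.0015
-0.0007
0.0058
-0.0049
0.0262
[ 0.60985934 -0.11610944  0.20986757] 0.0172
```

```bash
python3 -m inch '[[-0.005,-0.004,0,0,0,0.006,0],[-0.006,-0.004,0.01,0,0,0.006,0],[-0.006,-0.004,0.025,0,0,0.006,0],[-0.006,-0.004,0.04,0,0,0.006,0],[-0.006,-0.004,0.054,0,0,0.006,0],[-0.006,-0.004,0.054,0,0,0.006,0],[-0.006,-0.004,0.054,0,0,0.006,0]]';python3 - <<'E'
from h import *
T=wT();p=T[:3,3];print(((p-PIV)@N).round(4),p[2]-.017)
a=np.radians(25)
for th in np.linspace(0,1.05,11):
    # bin panel dir; finger vertical: lip at
    b=a-th;ln,lz=.12*np.sin(b),.12*np.cos(b)+.045
    tipz=lz-.016
    cn=ln+.011 if b>0 else ln+.011+.016*np.tan(-b)
    print(round(th,3),"TCP n",round(cn,4),"z",round(tipz+.017,4),"shift from here x",round(-(cn-(p-PIV)@N),4),"z",round(p[2]-tipz-.017,4))
E
```

```text
t: 3.4
position: [0.6169, -0.1206, 0.156]
orientation: [0.217, -3.134, -0.0]
wrist_force: [0.8, -0.5, -1.3]
opening: 0.0
0.0742 0.1390015895140873
0.0 TCP n 0.0617 z 0.1548 shift from here x 0.0124 z 0.0012
0.105 TCP n 0.05 z 0.1595 shift from here x 0.0241 z -0.0035
0.21 TCP n 0.0379 z 0.1629 shift from here x 0.0362 z -0.0069
0.315 TCP n 0.0255 z 0.1651 shift from here x 0.0486 z -0.0091
0.42 TCP n 0.013 z 0.166 shift from here x 0.0612 z -0.01
0.525 TCP n 0.0018 z 0.1655 shift from here x 0.0724 z -0.0095
0.63 TCP n -0.009 z 0.1638 shift from here x 0.0831 z -0.0078
0.735 TCP n -0.0194 z 0.1607 shift from here x 0.0935 z -0.0047
0.84 TCP n -0.0293 z 0.1564 shift from here x 0.1035 z -0.0004
0.945 TCP n -0.0385 z 0.1508 shift from here x 0.1127 z 0.0052
1.05 TCP n -0.0468 z 0.1441 shift from here x 0.121 z 0.0119
```

```bash
python3 -m inch '[[0.004,0,0,0,0,0,0],[0.008,0,0,0,0,0,0],[0.012,0,0,0,0,0,0],[0.015,0,-0.001,0,0,0,0],[0.018,0,-0.002,0,0,0,0],[0.021,0,-0.003,0,0,0,0],[0.025,0,-0.004,0,0,0,0],[0.029,0,-0.005,0,0,0,0],[0.033,0,-0.006,0,0,0,0],[0.037,0,-0.007,0,0,0,0],[0.041,0,-0.008,0,0,0,0],[0.045,0,-0.009,0,0,0,0],[0.049,0,-0.009,0,0,0,0],[0.053,0,-0.01,0,0,0,0],[0.057,0,-0.01,0,0,0,0],[0.061,0,-0.01,0,0,0,0],[0.061,0,-0.01,0,0,0,0]]'; python3 - <<'E'
from h import *
d=cams.get_image("wrist");cv2.imwrite("pics/w2.png",d["color"])
print((wT()[:3,3]-PIV)@N)
E
```

```text
t: 5.1
position: [0.555, -0.1291, 0.1659]
orientation: [0.216, -3.132, -0.001]
wrist_force: [1.6, -0.9, -0.5]
opening: 0.0002
0.01180651193993146
```

View pics/w2.png

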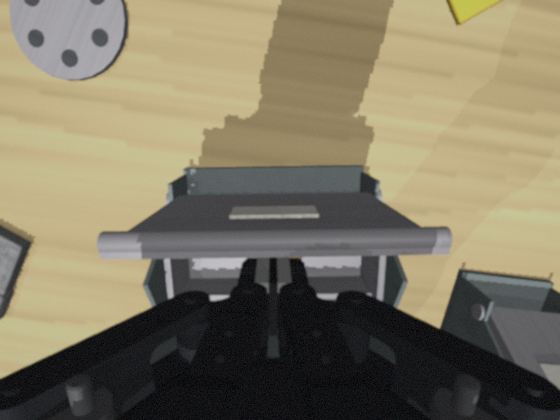

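The bin is following: the lip (rows 230–255) has swung to near vertical. I'll continue to the stop.

```bash
python3 -m inch '[[0.004,0,0,0,0,0,0],[0.008,0,0,0,0,0,0],[0.012,0,0.001,0,0,0,0],[0.016,0,0.001,0,0,0,0],[0.02,0,0.002,0,0,0,0],[0.024,0,0.003,0,0,0,0],[0.028,0,0.004,0,0,0,0],[0.032,0,0.005,0,0,0,0],[0.036,0,0.007,0,0,0,0],[0.04,0,0.009,0,0,0,0],[0.044,0,0.011,0,0,0,0],[0.048,0,0.013,0,0,0,0],[0.052,0,0.015,0,0,0,0],[0.055,0,0.017,0,0,0,0],[0.058,0,0.02,0,0,0,0],[0.06,0,0.022,0,0,0,0],[0.06,0,0.022,0,0,0,0]]'; python3 - <<'E'
from h import *
d=cams.get_image("wrist");cv2.imwrite("pics/w3.png",d["color"])
print((wT()[:3,3]-PIV)@N)
E
```

```text
t: 6.85
position: [0.4982, -0.1372, 0.1448]
orientation: [-0.217, 3.131, -0.001]
wrist_force: [2.6, 0.1, 5.3]
opening: 0.0002
-0.045577869832963705
```

View pics/w3.png

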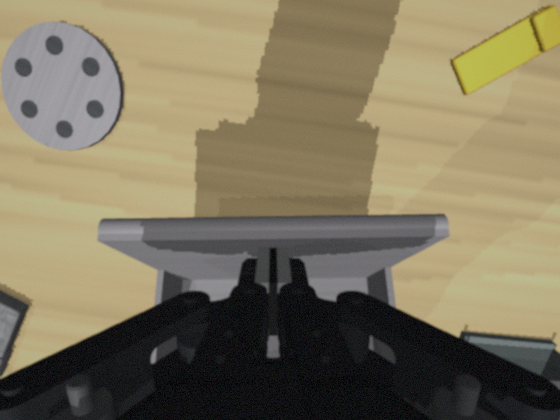

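```bash
python3 -m inch '[[0.002,0,0.002,0,0,0,0],[0.004,0,0.003,0,0,0,0],[0.004,0,0.003,0,0,0,0],[0.004,0,0.003,0,0,0,0]]'; python3 -c "
from h import *
print((wT()[:3,3]-PIV)@N)"; python3 -m inch '[[0.002,0,0.001,0,0,0,0],[0.004,0,0.002,0,0,0,0],[0.004,0,0.002,0,0,0,0],[0.004,0,0.002,0,0,0,0]]'; python3 -c "
from h import *
print((wT()[:3,3]-PIV)@N)"
```

```text
t: 7.3
position: [0.4985, -0.1374, 0.1438]
orientation: [-0.218, 3.122, -0.003]
wrist_force: [6.8, 1.9, 15.5]
opening: 0.0001
-0.04533672790959762
t: 7.7
position: [0.4983, -0.1374, 0.1437]
orientation: [-0.219, 3.114, -0.004]
wrist_force: [9.3, 4.3, 24.7]
opening: 0.0002
-0.04558298390400657
```

```bash
python3 -m inch '[[-0.006,0,-0.003,0,0,0,0],[-0.012,0,-0.01,0,0,0,0],[-0.02,0,-0.03,0,0,0,0],[-0.03,0,-0.06,0,0,0,0.2],[-0.04,0,-0.09,0,0,0,0.7],[-0.055,0,-0.095,0,0,0,0.7],[-0.055,0,-0.095,0,0,0,0.7],[-0.055,0,-0.095,0,0,0,0.7]]'; python3 - <<'E'
from h import *
T=wT();d=cams.get_image("wrist");cv2.imwrite("pics/w4.png",d["color"])
t=cams.get_image("scene")["color"];cv2.imwrite("pics/s4.png",cv2.resize(t[130:270,160:340],None,fx=4.4,fy=4.4))
print((T[:3,3]-PIV)@N,T)
E
```

```text
t: 8.5
position: [0.5416, -0.1306, 0.233]
orientation: [0.217, -3.13, -0.001]
wrist_force: [-0.1, -0.4, -0.5]
opening: 0.0601
-0.0017192041213750103 [[-9.90457222e-01 -1.37754886e-01 -4.25237910e-03  5.41634484e-01]
 [-1.37758587e-01  9.90465661e-01  5.88623624e-04 -1.30608260e-01]
 [ 4.13074969e-03  1.16880825e-03 -9.99990785e-01  2.32984053e-01]
 [ 0.00000000e+00  0.00000000e+00  0.00000000e+00  1.00000000e+00]]
```

View pics/w4.png

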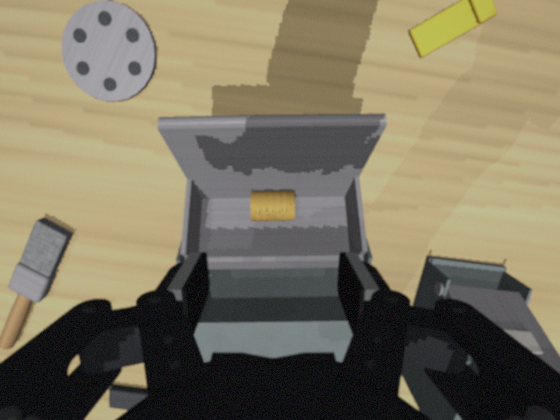

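View pics/s4.png

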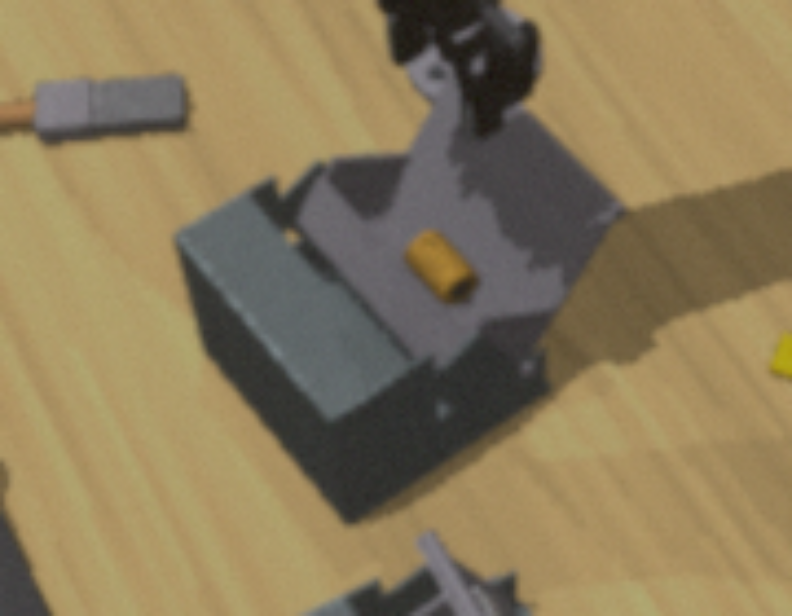

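```bash
python3 - <<'E'
from h import *
np.set_printoptions(precision=4,suppress=True)
def blob(c,lo):
    h=cv2.cvtColor(c,cv2.COLOR_BGR2HSV);m=cv2.inRange(h,(10,150,60),(28,255,255))
    x0,y0,x1,y1=lo;k=np.zeros_like(m);k[y0:y1,x0:x1]=m[y0:y1,x0:x1]
    cs,_=cv2.findContours(k,0,2);c=max(cs,key=cv2.contourArea);return cv2.minAreaRect(c),cv2.boundingRect(c)
T=wT();d=cams.get_image("wrist");s=cams.get_image("scene");W=T@d["tool_from_camera"]
r,b=blob(d["color"],(200,170,345,240));print(r,b)
r2,b2=blob(s["color"],(240,170,280,210));print(r2,b2)
P=onz(d,[r[0]],.065,W);print(P,onz(s,[r2[0]],.065),tri(ray(d,[r[0]],W),ray(s,[r2[0]])))
x,y,w,h=b
E=onz(d,[(x,y+h/2),(x+w,y+h/2)],.068,W);print("ends",E,np.linalg.norm(E[0]-E[1]))
print("n",((P-PIV)@N), "yaw",np.degrees(np.arctan2(*(E[1]-E[0])[[1,0]])))
Lp=onz(d,[(160,122),(385,119),(272,116),(272,124)],.143,W);print("lip",Lp,(Lp-PIV)@N,np.linalg.norm(Lp[0]-Lp[1]))
E
```

```text
((286.61541748046875, 193.42306518554688), (11.178619384765625, 2.5495097637176514), 11.309932708740234) (281, 192, 12, 4)
((259.5, 189.5), (14.142135620117188, 8.485280990600586), 45.0) (253, 183, 14, 15)
[[ 0.5384 -0.1181  0.065 ]] [[ 0.5489 -0.1363  0.065 ]] [(array([ 0.5443, -0.1241,  0.0745]), np.float64(0.01897979691227923))]
ends [[ 0.539  -0.1233  0.068 ]
 [ 0.5375 -0.1125  0.068 ]] 0.010904453513089378
n [-0.0032] yaw 97.89202227435733
lip [[ 0.4868 -0.2113  0.143 ]
 [ 0.4651 -0.0686  0.143 ]
 [ 0.4736 -0.1405  0.143 ]
 [ 0.4785 -0.1399  0.143 ]] [-0.0672 -0.0689 -0.0705 -0.0656] 0.14432909299100402
```

```bash
python3 - <<'E'
from h import *
np.set_printoptions(precision=4,suppress=True)
T=wT();d=cams.get_image("wrist");s=cams.get_image("scene");W=T@d["tool_from_camera"]
h=cv2.cvtColor(d["color"],cv2.COLOR_BGR2HSV);m=cv2.inRange(h,(8,90,40),(30,255,255))[180:235,220:325]
cs,_=cv2.findContours(m,0,2);x,y,w,hh=cv2.boundingRect(max(cs,key=cv2.contourArea));x+=220;y+=180;print(x,y,w,hh)
c=(x+w/2,y+hh/2)
P=onz(d,[c],.065,W);print(P,(P-PIV)@N,tri(ray(d,[c],W),ray(s,[(259.5,189.5)])))
E=onz(d,[(x,y+hh/2),(x+w,y+hh/2)],.068,W);print("ends",E,np.linalg.norm(E[0]-E[1]))
q=PIV+N*(.005)+np.array([0,0,0]); l=np.array([-N[1],N[0],0]); q=q+l*((P[0]-q)@l);q[2]=.077;print(q)
go(q); go([q[0],q[1],.105])
E
```

```text
251 190 44 30
[[ 0.5519 -0.129   0.065 ]] [0.0087] [(array([ 0.5506, -0.13  ,  0.0737]), np.float64(0.002221046076536683))]
ends [[ 0.5539 -0.1491  0.068 ]
 [ 0.5484 -0.1091  0.068 ]] 0.04038680297635866
[ 0.5483 -0.1295  0.077 ]
pos [ 0.5427 -0.1308  0.2337] shift [-0.0059  0.0005  0.1567] turn [ 0.0005 -0.0016 -0.0017]
pos [ 0.5427 -0.1308  0.2337] shift [-0.0059  0.0005  0.1287] turn [ 0.0005 -0.0016 -0.0017]
```

```bash
python3 -m inch '[[-0.007,0.0,0.03,0,0,0,0.7],[-0.007,0.0,0.06,0,0,0,0.7],[-0.007,0.0,0.09,0,0,0,0.7],[-0.007,0.0,0.115,0,0,0,0.7],[-0.007,0.0,0.13,0,0,0,0.7],[-0.007,0.0,0.13,0,0,0,0.7],[-0.007,0.0,0.13,0,0,0,0.7]]'; python3 - <<'E'
from h import *
T=wT();d=cams.get_image("wrist");cv2.imwrite("pics/w5.png",d["color"])
t=cams.get_image("scene")["color"];cv2.imwrite("pics/s5.png",cv2.resize(t[130:270,160:340],None,fx=4.4,fy=4.4))
go([.5492,-.1293,.077])
E
```

```text
t: 9.5
position: [0.5504, -0.1299, 0.1044]
orientation: [0.217, -3.134, -0.0]
wrist_force: [0.3, 0.7, 0.6]
opening: 0.0598
pos [ 0.5512 -0.13    0.1053] shift [0.0019 0.001  0.0283] turn [-0.0006  0.0017 -0.0015]
```

View pics/w5.png

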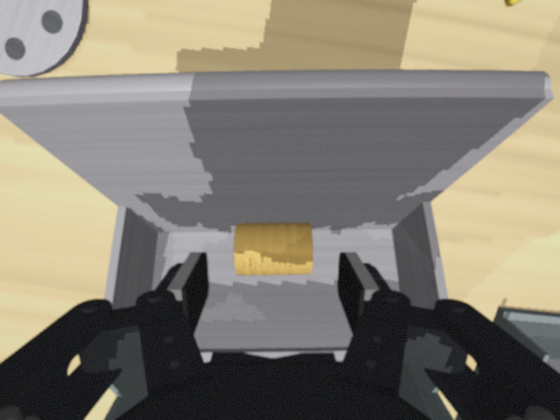

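View pics/s5.png

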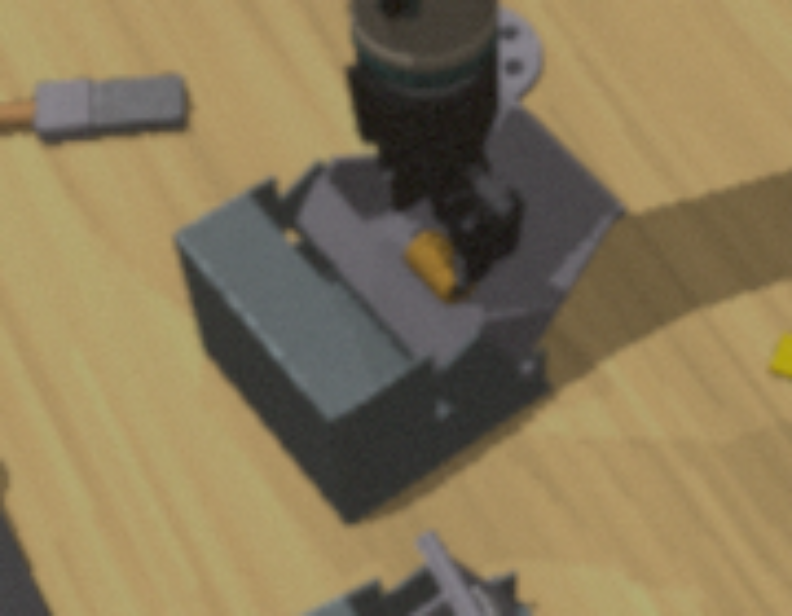

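```bash
python3 - <<'E'
from h import *
np.set_printoptions(precision=4,suppress=True)
T=wT();d=cams.get_image("wrist");s=cams.get_image("scene");W=T@d["tool_from_camera"]
for z in(.06,.065,.07):
  P=onz(d,[(274,248.5),(235,248.5),(313,248.5)],z,W);print(P,(P-PIV)@N,np.linalg.norm(P[1]-P[2]),((P-T[:3,3])@N))
print((T[:3,3]-PIV)@N)
E
```

```text
[[ 0.555  -0.1288  0.06  ]
 [ 0.558  -0.1504  0.06  ]
 [ 0.552  -0.1071  0.06  ]] [0.0118 0.0118 0.0118] 0.043707489683378814 [0.004 0.004 0.004]
[[ 0.553  -0.1291  0.065 ]
 [ 0.5559 -0.1501  0.065 ]
 [ 0.5501 -0.1081  0.065 ]] [0.0097 0.0097 0.0098] 0.042427752683227016 [0.0019 0.0019 0.002 ]
[[ 0.551  -0.1294  0.07  ]
 [ 0.5538 -0.1498  0.07  ]
 [ 0.5482 -0.109   0.07  ]] [0.0077 0.0077 0.0077] 0.04114801568307526 [-0.0001 -0.0001 -0.0001]
0.007813734844639566
```

```bash
python3 -m inch '[[-0.001,0.0005,0.01,0,0,0,0.7],[-0.0015,0.0005,0.018,0,0,0,0.7],[-0.0015,0.0005,0.023,0,0,0,0.7],[-0.0015,0.0005,0.027,0,0,0,0.7],[-0.0015,0.0005,0.027,0,0,0,0.7],[-0.0015,0.0005,0.027,0,0,0,0.7]]' 40; python3 - <<'E'
from h import *
T=wT();d=cams.get_image("wrist");cv2.imwrite("pics/w6.png",d["color"])
E
```

```text
t: 10.3
position: [0.5518, -0.1291, 0.0771]
orientation: [0.217, -3.134, -0.0]
wrist_force: [-1.1, 0.7, -0.8]
opening: 0.0596
```

View pics/w6.png

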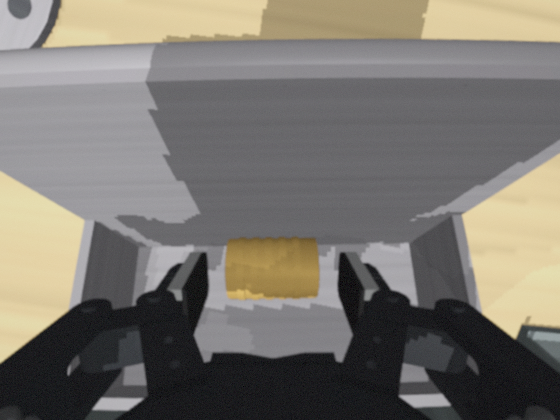

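```bash
python3 -m inch '[[0,0,0,0,0,0,0.55],[0,0,0,0,0,0,0.45],[0,0,0,0,0,0,0.3],[0,0,0,0,0,0,0.3],[0,0,0,0,0,0,0.3],[0,0,0,0,0,0,0.3]]' 50; python3 - <<'E'
from h import *
T=wT();d=cams.get_image("wrist");cv2.imwrite("pics/w7.png",d["color"])
E
```

```text
t: 10.95
position: [0.5521, -0.1291, 0.0778]
orientation: [-0.217, 3.133, -0.0]
wrist_force: [-1.2, 0.2, 5.6]
opening: 0.0392
```

View pics/w7.png

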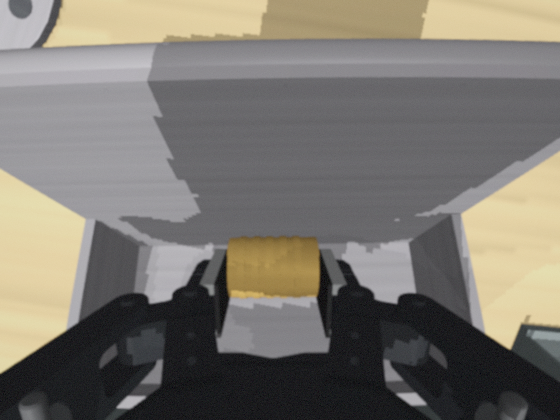

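```bash
python3 -m inch '[[0,0,-0.004,0,0,0,0.3],[0,0,-0.012,0,0,0,0.3],[0,0,-0.025,0,0,0,0.3],[0,0,-0.045,0,0,0,0.3],[0,0,-0.07,0,0,0,0.3],[0,0,-0.1,0,0,0,0.3],[0,0,-0.13,0,0,0,0.3],[0,0,-0.15,0,0,0,0.3],[0,0,-0.15,0,0,0,0.3]]' 50; python3 - <<'E'
from h import *
T=wT();d=cams.get_image("wrist");cv2.imwrite("pics/w8.png",d["color"])
go([.45,.366,.22],104);go([.45,.366,.22],76)
E
```

```text
t: 11.9
position: [0.5539, -0.1295, 0.2311]
orientation: [-0.216, 3.127, -0.003]
wrist_force: [0.5, -0.2, -2.7]
opening: 0.0385
pos [ 0.5526 -0.1293  0.2291] shift [0.0335 0.5047 0.0084] turn [-0.0014  0.0034 -0.1063]
pos [ 0.5526 -0.1293  0.2291] shift [0.0335 0.5047 0.0084] turn [-0.0005  0.0036  0.3824]
```

View pics/w8.png

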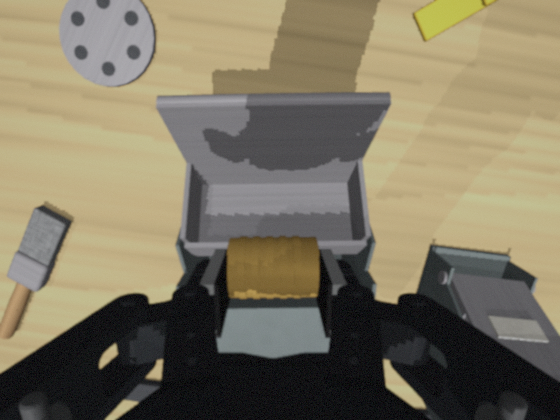

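```bash
python3 -m inch '[[0.001,0.015,0,0,0,0.01,0.3],[0.003,0.04,0,0,0,0.03,0.3],[0.005,0.075,0,0,0,0.06,0.3],[0.007,0.11,0,0,0,0.09,0.3],[0.01,0.15,0,0,0,0.12,0.3],[0.013,0.19,0,0,0,0.15,0.3],[0.016,0.23,0,0,0,0.18,0.3],[0.018,0.27,0,0,0,0.21,0.3],[0.021,0.31,0,0,0,0.24,0.3],[0.024,0.35,0,0,0,0.27,0.3],[0.026,0.39,0,0,0,0.3,0.3],[0.029,0.43,0,0,0,0.33,0.3],[0.031,0.465,0,0,0,0.36,0.3],[0.033,0.49,0,0,0,0.38,0.3],[0.034,0.505,0,0,0,0.38,0.3],[0.034,0.505,0,0,0,0.38,0.3],[0.034,0.505,0,0,0,0.38,0.3]]' 50; python3 - <<'E'
from h import *
T=wT();d=cams.get_image("wrist");cv2.imwrite("pics/w9.png",d["color"])
go([.45,.366,.034],76.5)
E
```

```text
t: 13.65
position: [0.4489, 0.3646, 0.2266]
orientation: [-0.38, -3.118, 0.004]
wrist_force: [0.1, -0.8, -2.1]
opening: 0.0387
pos [0.4493 0.364  0.2268] shift [-0.0002  0.0026  0.1928] turn [-0.0023  0.0001 -0.0084]
```

View pics/w9.png

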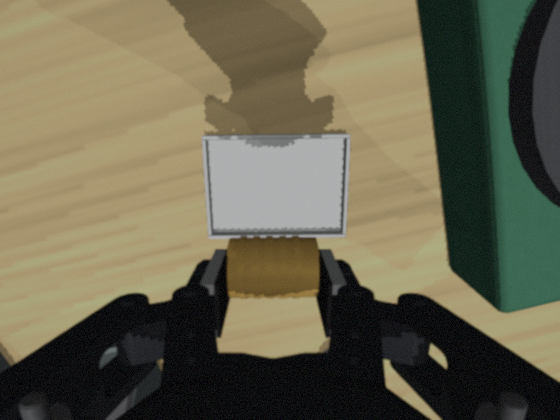

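```bash
python3 - <<'E'
from h import *
T=wT();d=cams.get_image("wrist");W=T@d["tool_from_camera"]
P=onz(d,[(203,137),(350,131),(346,236),(209,239)],.018,W);print(P.round(4),P.mean(0))
E
python3 -m inch '[[0,0.001,0.02,0,0,0,0.3],[0,0.002,0.05,0,0,0,0.3],[0,0.002,0.085,0,0,0,0.3],[0,0.002,0.12,0,0,0,0.3],[0,0.002,0.15,0,0,0,0.3],[0,0.002,0.17,0,0,0,0.3],[0,0.002,0.18,0,0,0,0.3],[0,0.002,0.186,0,0,0,0.3],[0,0.002,0.188,0,0,0,0.3],[0,0.002,0.188,0,0,0,0.3],[0,0.002,0.188,0,0,0,0.3]]' 50
```

```text
[[0.3844 0.3081 0.018 ]
 [0.4141 0.4524 0.018 ]
 [0.5225 0.4278 0.018 ]
 [0.49   0.2824 0.018 ]] [0.45276492 0.36769131 0.018     ]
t: 14.85
position: [0.4497, 0.3688, 0.0403]
orientation: [0.379, 3.117, 0.002]
wrist_force: [0.1, -0.3, -2.0]
opening: 0.0389
```

```bash
python3 -m inch '[[0,0,0.002,0,0,0,0.3],[0,0,0.004,0,0,0,0.3],[0,0,0.004,0,0,0,0.3]]' 50;python3 -m inch '[[0,0,0.002,0,0,0,0.3],[0,0,0.003,0,0,0,0.3],[0,0,0.003,0,0,0,0.3]]' 50
```

```text
t: 15.15
position: [0.449, 0.3683, 0.0352]
orientation: [-0.379, -3.119, 0.0]
wrist_force: [0.7, 0.5, -1.6]
opening: 0.0388
t: 15.45
position: [0.449, 0.3682, 0.0321]
orientation: [-0.379, -3.118, 0.001]
wrist_force: [0.0, -0.5, -1.8]
opening: 0.0389
```

```bash
python3 -m inch '[[0,0,0.001,0,0,0,0.3],[0,0,0.002,0,0,0,0.3],[0,0,0.002,0,0,0,0.3]]' 50;python3 -m inch '[[0,0,0.001,0,0,0,0.3],[0,0,0.0015,0,0,0,0.3],[0,0,0.0015,0,0,0,0.3]]' 50
```

```text
t: 15.75
position: [0.4492, 0.3684, 0.0313]
orientation: [0.379, 3.119, 0.0]
wrist_force: [-2.0, -1.4, 7.7]
opening: 0.0389
t: 16.05
position: [0.4492, 0.3684, 0.0312]
orientation: [0.379, 3.118, 0.001]
wrist_force: [-3.1, -3.2, 19.5]
opening: 0.0385
```

```bash
python3 -m inch '[[0,0,-0.002,0,0,0,0.3],[0,0,-0.002,0,0,0,0.46],[0,0,-0.002,0,0,0,0.5],[0,0,-0.002,0,0,0,0.55],[0,0,-0.002,0,0,0,0.65],[0,0,-0.002,0,0,0,0.7],[0,0,-0.002,0,0,0,0.7],[0,0,-0.01,0,0,0,0.7],[0,0,-0.03,0,0,0,0.7],[0,0,-0.06,0,0,0,0.7],[0,0,-0.1,0,0,0,0.7],[0,0,-0.15,0,0,0,0.7],[0,0,-0.18,0,0,0,0.7],[0,0,-0.18,0,0,0,0.7],[0,0,-0.18,0,0,0,0.7]]' 30; python3 - <<'E'
from h import *
for n in("wrist","scene","top"): cv2.imwrite(f"pics/{n}E.png",cams.get_image(n)["color"])
print(status.observe())
E
```

```text
t: 17.55
position: [0.4492, 0.3684, 0.2098]
orientation: [0.379, 3.118, 0.002]
wrist_force: [-0.2, -0.4, 0.2]
opening: 0.0596
{'t': 17.7, 'joint_pos': array([-0.77547219,  0.5769951 ,  0.06223596,  1.76151317, -0.04706252,
        0.80753731,  0.6383287 ]), 'joint_vel': array([-0.00035688,  0.00940606, -0.00052529, -0.00280784,  0.00115961,
       -0.00035062,  0.00187542]), 'tau': array([ 6.08266986e-03, -5.16820300e+01,  1.44907236e+00, -1.68400079e+01,
        9.99000622e-03,  2.49849669e-03,  6.72373449e-05]), 'position': array([0.44825641, 0.36763359, 0.20744787]), 'orientation': array([-0.37868391, -3.11661864,  0.00346525]), 'wrist_force': array([-0.20757478,  0.10477261, -0.83949433]), 'torque': array([-0.04863394, -0.06410996, -0.04514263]), 'opening': 0.05980736869042278}
```

View pics/wristE.png

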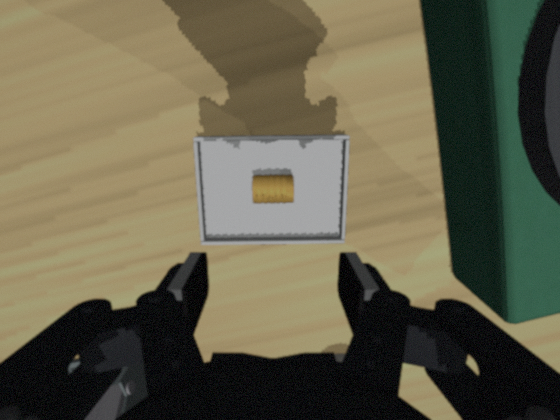

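View pics/sceneE.png

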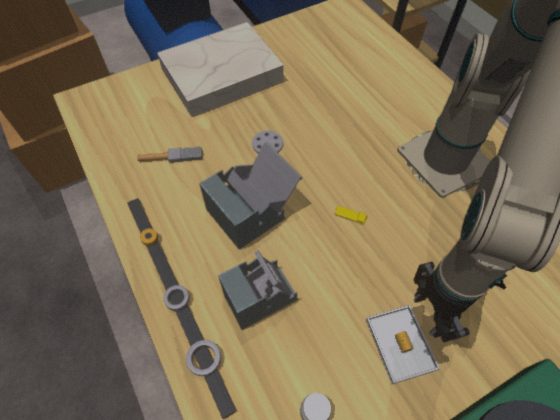

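View pics/topE.png

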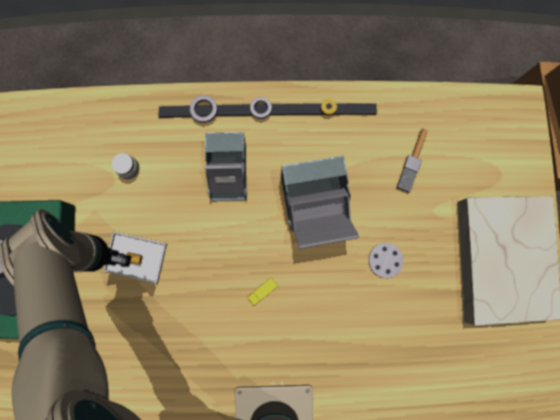

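```bash
python3 - <<'E'
from h import *
from plant import ctrl
t=cams.get_image("top");P=onz(t,[(298,246),(357,234.5)],.143);print(P,(P-PIV)@N)
print(ctrl.close_job())
E
```

```text
[[ 0.46661242 -0.06416195  0.143     ]
 [ 0.49137716 -0.20821461  0.143     ]] [-0.06677751 -0.06227631]
the job is handed in; nothing more can be done
None
```

The wide bin is tilted out, and the spacer is lying in the aluminium tray. I handed the job in at about 18 s, against the 51 s limit.

**Bin:** I drew the lip forward in an arc with closed fingertips until it stopped. Pushing a further 8 mm or so moved it no more, and the wrist force rose to about 27 N.

**Spacer:** I gripped it by its ends, with the fingers reading 39 mm. I lowered it into the tray until I felt contact, with a brief upward force of about 20 N. I then eased off, opened the fingers and lifted clear.

**Last checks:**
- **Pictures:** the last wrist and scene views show the spacer lying near the middle of the tray, and the scene and top views show the bin still out. The gripper was about 20 cm up and touching nothing.
- **Lip position:** at the stop the lip should be 69 mm in front of the pivot. The wrist camera gave 67–69 mm just after the tilt. The last top view gave 62–67 mm from hand-read pixels. That is a few millimetres short, more than the 2 mm calibration error at the low end. I put it down to pixel reading, because the bin had stopped firmly, but I did not check it further.
- **Spacer position in the bin:** two views put it 1–6 mm further back than its expected place. I centred the grip on the measured position, and the grasp held.

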